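# Unlock the rotary board holder and hold its index plunger out

## Robot

A 6-joint arm with a two-finger parallel gripper is mounted at the origin on the work surface; the furniture and walls round the work are solid. World frame = base frame: x ahead of the robot, y to its left, z up, the work surface at z = 0. Lengths are in mm, angles in rad, forces in N, time in s.
With the tool pointing down it reaches from about 325 to 900 mm from the base axis. Payload 6.1 kg.
Tool frame: the origin (TCP) lies on the centre line of the jaws, within the pads' length; the fingertips stand robot.tip_reach ahead of it and the grasp point (between the pads) lies 2 mm behind it (robot.tip_reach is the distance from the TCP to the fingertips, in mm); z points along the fingers, y is the line along which they close (so a half turn about z gives the same grasp; the last joint's range is limited). The gripper opens to 87 mm and grips with 3 to 60 N. Pads are 19 mm wide; open, the fingers measure 117 mm over their backs; the gripper's body (75 mm by 190 mm) begins 51 mm behind the grasp point.
Start: joints at [-1.275, 0.22, 1.526, -0, 1.395, -0.126], TCP at [255.869, -570.216, 239.538] pointing down, gripper open.
Joint ranges: [-2.98, 2.98], [-0.91, 2.08], [0.09, 2.57], [-1.24, 4.39], [0.2, 2.65], [-2.68, 2.68]. Speed limits (rad/s): [2.57, 2.57, 3.01, 3.14, 3.14, 3.14].

## Interface

Orientations are given as a 3x3 rotation matrix whose columns are the frame's x, y, z axes.
In Python, from rig import sense, viewer, robot gives the robot as it stands.
- The arm moves only by the tool servo_tool, never from a script. Its arguments are lists of equal length, an entry for each row: "jaw": the closure, from 0 (fully open) to 1 (shut); "linear": the shift along the tool's x, y, z in m, a list of three; "rot": the turn, a rotation vector about the tool's x, y, z in rad, a list of three. In form: {"jaw": [jaw, ...], "linear": [[dx, dy, dz], ...], "rot": [[rx, ry, rz], ...]}. A call has 1 to 10 rows; each row is the pose to reach, as a shift and turn from the pose commanded when the call began, along the tool's axes at that moment; what a row does not reach only later rows make up. A row lasts 1/12 s, in which the tool goes at most 41.7 mm and 7.16 degrees, less where a joint would pass 70% of its speed; a pose out of reach is approached as far as the arm can. A call with a gripper value outside its range is refused whole. The fingers move at their own pace and stop on an object; "force" is the grip in N (left out, the last holds). Time passes only in rows, so rows that repeat a pose let the fingers close. It gives the time, the measured TCP pose, the force, the opening and the grip force at its end, in the units of the state.
- sense(): the state, without advancing time (a new reading comes with each control period).
- viewer.snapshot(name): name is "side" or "top"; returns the picture (420x560x3 uint8, red, green, blue); there is no depth.
- viewer.get_calibration(name): a dict with "vfov" (degrees; the focal length in pixels is half the picture's height over the tangent of half this angle, whatever the lens; pixels are square), "cx", "cy" (the principal point, pixels), "R" (3x3) and "t" (3): a world point X has camera coordinates R X + t. Camera axes: x right, y down, z forward; pixel columns grow to the right and rows downward; lengths in mm; the calibration is good to about 2 mm. A picture is of the moment at which its call begins. get_calibration takes no time and is no camera call.
- robot.sign_off(): hands the job in; it is judged then, once.
The state is a dict: "clock": time; "q": joint angles; "dq": joint speeds; "joint_efforts": joint torques, N m; "ee_pos": TCP position; "orientation": TCP orientation; "ft_force": force on the tool from outside, world axes, zero at the start; "torque": the same for the moment, N m; "gripper_width": opening from 0.0 (shut) to 1.0 (fully open); "grasp_force": force on a finger pad.
Only numpy, scipy, OpenCV 4.12 (cv2) and the standard library are available. Lean on these libraries where they do the work, as an engineer would, in place of code of your own. Each camera call takes 0.05 s, during which the arm holds its last target. There are 200 camera calls.

## Task

Switch off the rotary board holder's drive by pressing the wider of the two push buttons fully down and letting it spring back up; never press the narrow one. Then pull the holder's sprung index plunger fully back, so that its pin is clear of the hole in the disc, and finish while still holding it pulled back in the gripper. Leave the loupe, the brass weight and the glue bottle standing where they are.

Things in the scene. Friction and masses are not known exactly. Their poses are not given: they have to be found in the camera images.
- holder: rotary board holder, fixed: dark base plate, index disc of diameter 130 (z 45-65 mm, holes in its rim), on it a green circuit board reaching 62 mm along x and 92 mm along y from the disc axis, top 80 mm up. Origin: disc axis, table height; -x points to the plunger, z up. Grey plunger bracket 72-92 mm out along -x, 34 mm wide, top 70 mm up, with a nose of diameter 20 out to 100 mm
- pull_knob (a point): black pull knob of the plunger. Origin on its level axis, 55 mm above the table, mid-grip: a round grip of diameter 22 reaching 16 mm either way along x, then a flange (diameter 30, 8 mm long) at the -x end. Axes as the holder's: pulling back moves it level along -x. Seated, it is 120 mm from the disc axis. Free below and 60 mm to each side; pinch from above, fingers closing along its y
- plunger (a joint): travel of the plunger in m: 0 = pin seated in the disc, 0.014 = fully back against its stop. The pin leaves the hole at about 0.010. The spring pulls it home with 4 N at 0 rising to 8 N at 0.014
- wide_button_top (a point): centre of the top face of the wide push button: a bare metal cap of diameter 32 mm in a round black collar, on a grey box 66 x 66 x 30 mm fixed to the table. Pressed straight down; z up
- wide_button (a joint): travel of the wide button in m: 0 = up, 0.006 = fully down. Springs back by itself; fully down takes 5 N
- narrow_button_top (a point): centre of the top face of the narrow push button: a bare metal cap of diameter 16 mm in a round black collar, on an identical grey box. Not to be pressed. The two boxes may have changed places
- narrow_button (a joint): travel of the narrow button in m: 0 = up, 0.006 = fully down
- loupe_mid (a point): bystander: black loupe, diameter 37, height 34 mm, standing near the holder; point at its centre
- weight_mid (a point): bystander: brass-coloured test weight, diameter 29, height 51 mm; point at its centre
- glue_mid (a point): bystander: slim glue bottle, diameter 26, height 80 mm; point at its centre
Not all that is in view belongs to the job. What is shaped like the part that bears narrow_button_top but brown or pink is not meant.

How it is judged:
By the outcome, as a careful person would: the job done as asked, in the order asked, and still so for the second after the job is handed in, while the arm keeps its last pose, push and grip.
It also fails if it takes over 35 s, if anything falls off the work surface, if the arm or the gripper's body presses on something with over 40 N, if the wrist force passes 120 N, or if a joint passes its speed limit or range.

## Working session

There is one attempt and no reset: what is moved stays moved. The work goes in short steps, Python scripts to look and compute and a tool call to move; the robot and the scene stay as the last step left them, time stands still between calls to the robot, and variables do not carry over. Pictures are saved under pics/ and viewed, at most 10 in all, crops included, and the job is handed in when it is done.

Besides the shell and the picture viewer there is one more tool, called after "Call:" as name(argument=value, ...) on one line, values as JSON. servo_tool: Moves the arm, as the interface text tells. Its arguments: {"type":"object","properties":{"jaw":{"type":"array"},"linear":{"type":"array"},"rot":{"type":"array"},"force":{"type":"number"}},"required":["jaw","linear","rot"]}

```bash
mkdir -p pics
python3 - <<'E'
from rig import sense, viewer, robot
import cv2
for n in ("top","side"):
    im=viewer.snapshot(n); cv2.imwrite(f"pics/{n}0.png",im[:,:,::-1])
    c=viewer.get_calibration(n); print(n,c)
s=sense(); print(s["clock"],s["orientation"],s["ee_pos"],robot.tip_reach,s["ft_force"])
E
```

```text
top {'vfov': 45.31781723470016, 'cx': 281.677404293442, 'cy': 213.54083258911865, 'R': array([[ 0.02366937, -0.99971845,  0.0016651 ],
       [-0.97968134, -0.02352672, -0.19917571],
       [ 0.19915881,  0.00308309, -0.97996238]]), 't': array([ -45.25404316,  472.98726821, 1179.6009775 ])}
side {'vfov': 56.390969601190996, 'cx': 273.24704829789056, 'cy': 208.7129300957671, 'R': array([[ 0.98220257, -0.18649327,  0.02232432],
       [-0.04814356, -0.3648617 , -0.92981619],
       [ 0.18154975,  0.91219307, -0.36734655]]), 't': array([-505.1985251 ,   59.72173113,  857.86975764])}
0.1 [[ 9.12348969e-01  4.09413125e-01 -5.02564075e-04]
 [ 4.09413350e-01 -9.12347308e-01  1.76011268e-03]
 [ 2.62100252e-04 -1.81159343e-03 -9.99998325e-01]] [ 255.72190576 -569.68796902  238.5156344 ] 17.0 [-0.13177133  0.32154383  0.13764188]
```

View pics/top0.png

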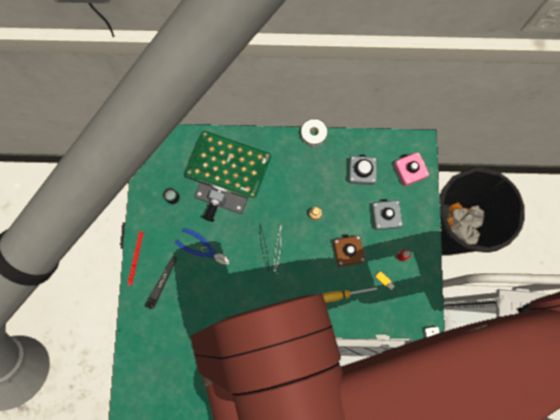

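View pics/side0.png

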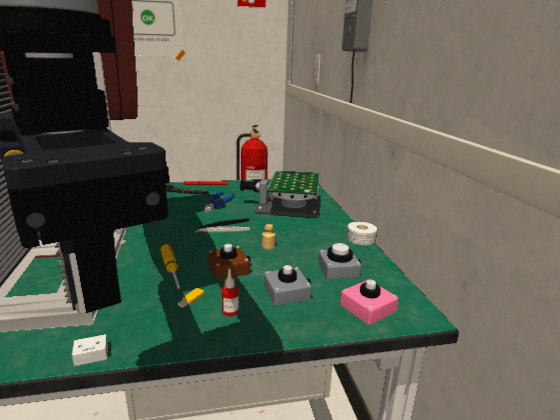

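The top view shows four boxed buttons: grey at (363,168), grey at (388,214), pink at (411,168) and brown at (348,250). The pink and brown ones are decoys. The grey one at (363,168) looks to have the wider cap. The holder is at (228,163), with its knob near (210,210). Enlarging to confirm.

Run:
```python
import cv2, numpy as np
t=cv2.imread("pics/top0.png"); s=cv2.imread("pics/side0.png")
r=lambda im,x,y,w,h,k: cv2.resize(im[y:y+h,x:x+w],None,fx=k,fy=k,interpolation=cv2.INTER_CUBIC)
a=r(t,335,140,80,100,5)   # 400x500
b=r(t,160,125,80,100,5) if 0 else r(t,180,125,80,100,5)
cv2.imwrite("pics/c1.png",np.hstack([a,b]))
a=r(s,250,230,130,80,6); cv2.imwrite("pics/c2.png",np.vstack([r(s,255,230,130,50,6),r(s,235,165,130,50,6)]))
```

```text
(no output)
```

View pics/c1.png

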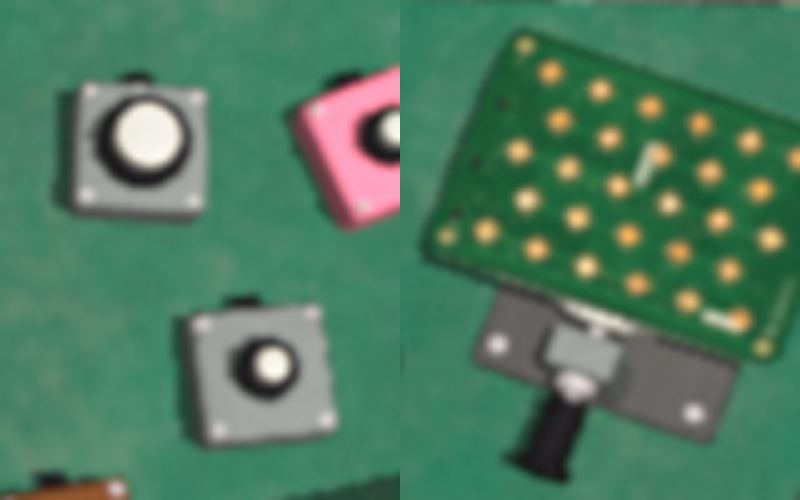

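View pics/c2.png

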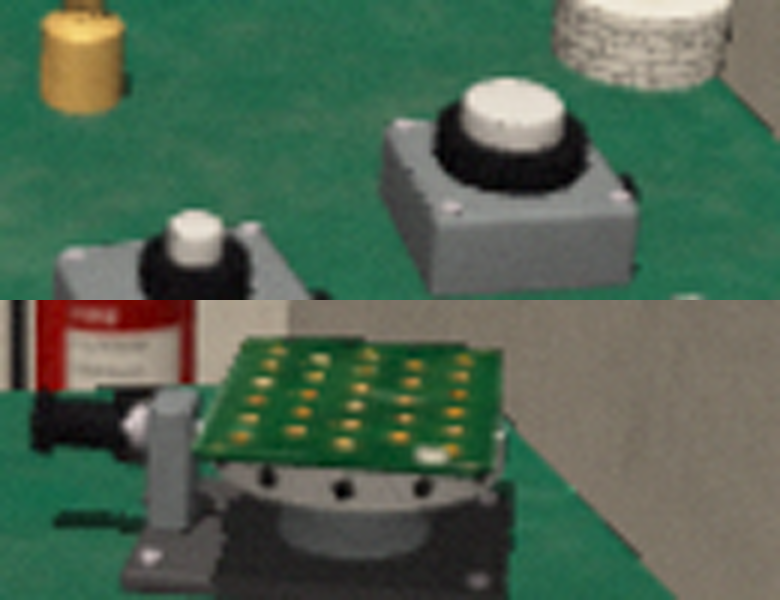

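Confirmed. The wide cap is on the grey box at top (364.8,166.8) and side (340.3,246.3). The narrow one is at top (389.2,213), with a cap half as wide. The knob points down-left from the bracket in the top view.

```bash
cat > h.py <<'E'
import numpy as np
from rig import sense, viewer, robot
def ray(n,p):
    c=viewer.get_calibration(n); f=210/np.tan(np.radians(c["vfov"]/2)); R=np.array(c["R"]); t=np.array(c["t"])
    return -R.T@t, R.T@np.array([(p[0]-c["cx"])/f,(p[1]-c["cy"])/f,1])
def onz(n,p,z):
    o,d=ray(n,p); return (o+d*(z-o[2])/d[2]).round(1)
def tri(pt,ps):
    A=[];b=[]
    for n,p in (("top",pt),("side",ps)):
        o,d=ray(n,p); d=d/np.linalg.norm(d); P=np.eye(3)-np.outer(d,d); A.append(P); b.append(P@o)
    x,r,*_=np.linalg.lstsq(np.vstack(A),np.hstack(b),rcond=None); return x.round(1), np.sqrt(r).round(1)
E
python3 - <<'E'
from h import *
T=lambda x,y,ox,oy:((x+.5)/5-.5+ox,(y+.5)/5-.5+oy)
S=lambda x,y,ox,oy:((x+.5)/6-.5+ox,(y+.5)/6-.5+oy)
print("wide",tri(T(149,134,335,140),S(514,100,255,230)))
print("narrow",tri(T(271,365,335,140),S(196,222,255,230)))
c=[onz("top",T(x-400,y,180,125),80) for x,y in((520,28),(425,250),(768,358))]
print("corners",c)
ux=(c[0]-c[1]);uy=c[1]-c[2];print(np.linalg.norm(ux),np.linalg.norm(uy),np.degrees(np.arctan2(ux[1],ux[0])),np.degrees(np.arctan2(uy[1],uy[0]))-90)
ax=(c[0]+c[2])/2; a=np.arctan2(uy[1],uy[0])-np.pi/2; e=np.array([np.cos(a),np.sin(a),0])
print("axis",ax,"knob pred",ax-120*e)
for x,y in((568,405),(538,470)):print(onz("top",T(x-400,y,180,125),55))
print("knob flange tri",tri(T(138,468,180,125),S(41,123,235,165)))
print("board ctr side", tri(((T(120,28,180,125)[0]+T(368,358,180,125)[0])/2,(T(120,28,180,125)[1]+T(368,358,180,125)[1])/2),S(352,100,235,165)))
print("loupe",onz("top",(171,196),34))
print("weight",onz("top",(316,212),51))
s=sense();print(s["clock"],s["ee_pos"])
E
```

```text
wide (array([ 596.7, -236.1,   50.8]), array([1.2]))
narrow (array([ 481.6, -294.7,   50.5]), array([0.5]))
corners [array([671.6, 162.6,  80. ]), array([557.5, 202.2,  80. ]), array([508.,  35.,  80.])]
120.77652917682312 174.37342113980557 -19.140045888731773 -16.491526305913908
axis [589.8  98.8  80. ] knob pred [474.73659258 132.86482457  80.        ]
[488.1 133.   55. ]
[455.6 145.8  55. ]
knob flange tri (array([455.4, 146.4,  52. ]), array([2.4]))
board ctr side (array([587.8,  99.1,  73.2]), array([4.1]))
loupe [514.5 242.   34. ]
weight [ 479.1 -117.4   51. ]
0.1 [ 255.72190576 -569.68796902  238.5156344 ]
```

Call:
servo_tool(jaw=[1, 1, 1, 1, 1, 1, 1, 1, 1, 1], linear=[[0.0375, -0.0135, 0.008], [0.075, -0.027, 0.016], [0.1125, -0.041, 0.024], [0.15, -0.055, 0.032], [0.1875, -0.069, 0.04], [0.225, -0.083, 0.048], [0.2625, -0.097, 0.056], [0.3, -0.11, 0.064], [0.3375, -0.124, 0.072], [0.375, -0.138, 0.08]], rot=[[0, 0, 0], [0, 0, 0], [0, 0, 0], [0, 0, 0], [0, 0, 0], [0, 0, 0], [0, 0, 0], [0, 0, 0], [0, 0, 0], [0, 0, 0]])

```text
clock: 0.93
ee_pos: [542.4, -289.0, 158.8]
orientation: [[0.912, 0.409, -0.001], [0.409, -0.912, 0.0], [-0.0, -0.001, -1.0]]
ft_force: [0.5, -1.0, -0.1]
gripper_width: 0.326
grasp_force: 0.0
```

Call:
servo_tool(jaw=[1, 1, 1, 1, 1, 1], linear=[[0.036, -0.0135, 0.03], [0.0725, -0.027, 0.055], [0.0725, -0.027, 0.055], [0.0725, -0.027, 0.055], [0.0725, -0.027, 0.055], [0.0725, -0.027, 0.055]], rot=[[0, 0, 0], [0, 0, 0], [0, 0, 0], [0, 0, 0], [0, 0, 0], [0, 0, 0]])

```text
clock: 1.43
ee_pos: [596.4, -237.9, 105.6]
orientation: [[0.913, 0.409, 0.001], [0.409, -0.913, -0.001], [0.0, 0.001, -1.0]]
ft_force: [0.1, -0.1, 0.6]
gripper_width: 0.01
grasp_force: 0.0
```

Run:
```python
from h import *
import cv2
s=sense();print(s["clock"],s["ee_pos"],s["orientation"].round(3),s["gripper_width"],s["ft_force"])
r=lambda im,x,y,w,h,k: cv2.resize(im[y:y+h,x:x+w],None,fx=k,fy=k,interpolation=cv2.INTER_CUBIC)
a=r(viewer.snapshot("top"),310,120,100,100,4);b=r(viewer.snapshot("side"),290,180,100,100,4)
cv2.imwrite("pics/p1.png",np.hstack([a,b])[:,:,::-1])
```

```text
1.4333 [ 596.3835866  -237.9154481   105.57608099] [[ 0.913  0.409  0.001]
 [ 0.409 -0.913 -0.001]
 [ 0.     0.001 -1.   ]] 0.009689912621499505 [ 0.14773474 -0.10341986  0.63131017]
```

View pics/p1.png

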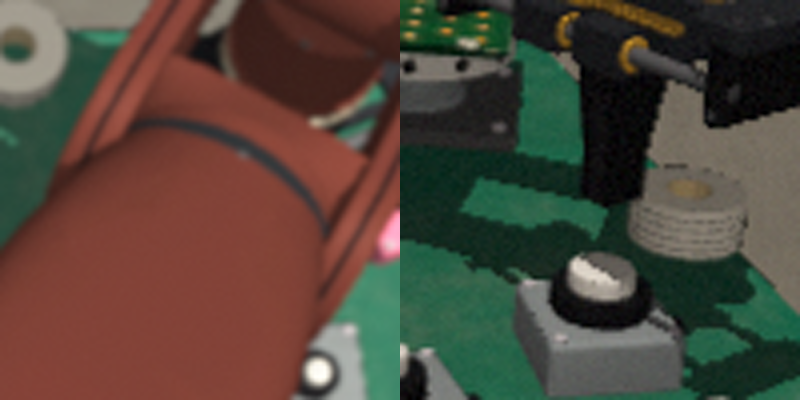

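The side view shows the closed fingertips standing above the wide cap, around (600,275) in the crop. Now I'll lower onto it.

Call:
servo_tool(jaw=[1, 1, 1, 1, 1, 1, 1], linear=[[0.001, -0.0015, 0.015], [0.001, -0.0015, 0.028], [0.001, -0.0015, 0.034], [0.001, -0.0015, 0.037], [0.001, -0.0015, 0.039], [0.001, -0.0015, 0.041], [0.001, -0.0015, 0.041]], rot=[[0, 0, 0], [0, 0, 0], [0, 0, 0], [0, 0, 0], [0, 0, 0], [0, 0, 0], [0, 0, 0]])

```text
clock: 2.12
ee_pos: [596.7, -235.2, 63.9]
orientation: [[0.912, 0.409, -0.0], [0.409, -0.912, -0.0], [-0.001, 0.0, -1.0]]
ft_force: [-4.4, -1.2, 4.6]
gripper_width: 0.005
grasp_force: 2.3
```

Call:
servo_tool(jaw=[1, 1, 1], linear=[[0, 0, 0.0015], [0, 0, 0.003], [0, 0, 0.003]], rot=[[0, 0, 0], [0, 0, 0], [0, 0, 0]])

```text
clock: 2.37
ee_pos: [597.2, -235.2, 63.2]
orientation: [[0.912, 0.41, 0.0], [0.41, -0.912, -0.001], [-0.0, 0.001, -1.0]]
ft_force: [-9.5, 0.9, 15.5]
gripper_width: 0.001
grasp_force: 8.0
```

Call:
servo_tool(jaw=[1, 1], linear=[[0, 0, 0.0012], [0, 0, 0.0012]], rot=[[0, 0, 0], [0, 0, 0]])

```text
clock: 2.53
ee_pos: [597.2, -235.2, 63.1]
orientation: [[0.912, 0.41, 0.0], [0.41, -0.912, -0.001], [-0.0, 0.001, -1.0]]
ft_force: [-12.7, 2.9, 22.0]
gripper_width: 0.005
grasp_force: 11.2
```

Run:
```python
from h import *
import cv2
s=sense();print(s["clock"],s["ee_pos"],s["ft_force"])
r=lambda im,x,y,w,h,k: cv2.resize(im[y:y+h,x:x+w],None,fx=k,fy=k,interpolation=cv2.INTER_CUBIC)
cv2.imwrite("pics/p2.png",r(viewer.snapshot("side"),310,225,60,60,8)[:,:,::-1])
```

```text
2.5333 [ 597.2496691  -235.20029202   63.10348271] [-12.72310971   2.92048097  22.04145438]
```

View pics/p2.png

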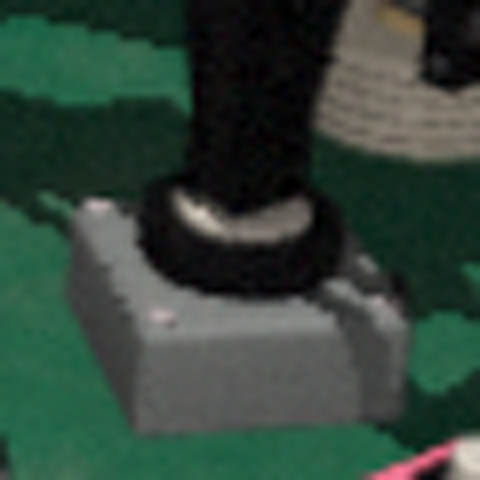

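It's on its stop: force rose 15 to 22 N for 0.1 mm, and the cap sits down in the collar, centred. Releasing and travelling to the knob.

Call:
servo_tool(jaw=[1, 1, 1, 1, 1], linear=[[0, 0, -0.005], [0, 0, -0.02], [0, 0, -0.05], [0, 0, -0.085], [0, 0, -0.1]], rot=[[0, 0, 0], [0, 0, 0], [0, 0, 0], [0, 0, 0], [0, 0, 0]])

```text
clock: 3.0
ee_pos: [599.4, -235.4, 164.4]
orientation: [[0.912, 0.41, 0.007], [0.41, -0.912, -0.003], [0.005, 0.005, -1.0]]
ft_force: [1.4, 0.1, 1.8]
gripper_width: 0.003
grasp_force: 0.0
```

Call:
servo_tool(jaw=[0.4, 0.4, 0.4, 0.4, 0.4, 0.4, 0.4, 0.4, 0.4, 0.4], linear=[[0.004, -0.039, 0], [0.009, -0.078, 0], [0.013, -0.117, 0], [0.017, -0.156, 0], [0.021, -0.195, 0], [0.026, -0.234, 0], [0.03, -0.273, 0], [0.034, -0.312, 0], [0.039, -0.351, 0], [0.043, -0.39, 0]], rot=[[0, 0, 0.076], [0, 0, 0.152], [0, 0, 0.228], [0, 0, 0.304], [0, 0, 0.38], [0, 0, 0.456], [0, 0, 0.532], [0, 0, 0.608], [0, 0, 0.684], [0, 0, 0.76]])

```text
clock: 3.83
ee_pos: [476.1, 140.9, 159.8]
orientation: [[0.942, -0.335, 0.002], [-0.335, -0.942, 0.001], [0.002, -0.002, -1.0]]
ft_force: [0.9, 1.2, 0.1]
gripper_width: 0.586
grasp_force: 0.0
```

Call:
servo_tool(jaw=[0.4, 0.4, 0.4, 0.4], linear=[[0, 0, 0], [0, 0, 0], [0, 0, 0], [0, 0, 0]], rot=[[0, 0, 0], [0, 0, 0], [0, 0, 0], [0, 0, 0]])

```text
clock: 4.17
ee_pos: [477.1, 137.9, 159.5]
orientation: [[0.943, -0.332, 0.001], [-0.332, -0.943, -0.0], [0.001, -0.0, -1.0]]
ft_force: [-0.3, 1.0, 0.3]
gripper_width: 0.602
grasp_force: 0.0
```

Run:
```python
from h import *
import cv2
s=sense();print(s["clock"],s["ee_pos"],s["ft_force"]);R=s["orientation"];print(R.round(4))
a=np.radians(-19.3);e=np.array([np.cos(a),np.sin(a),0])
d=np.array([475.5,139,140])-s["ee_pos"];print("tool delta",R.T@d,"yaw err y vs holder", np.degrees(np.arctan2(R[1,1],R[0,1])), "want -109.3")
im=viewer.snapshot("side");cv2.imwrite("pics/p3.png",np.hstack([cv2.resize(im[x:x+60,y:y+60],None,fx=6,fy=6,interpolation=cv2.INTER_CUBIC) for x,y in((160,230),(225,310))])[:,:,::-1])
```

```text
4.1667 [477.08776952 137.94744192 159.47096406] [-0.32297171  0.98131903  0.30626664]
[[ 9.433e-01 -3.320e-01  7.000e-04]
 [-3.320e-01 -9.433e-01 -0.000e+00]
 [ 7.000e-04 -2.000e-04 -1.000e+00]]
tool delta [-1.86067512 -0.4617158  19.46977243] yaw err y vs holder -109.39234705048705 want -109.3
```

View pics/p3.png

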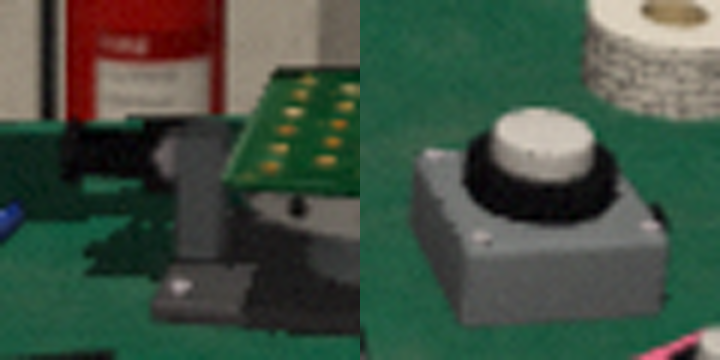

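The wide button has sprung back up, and the knob is unobstructed. Descending around it.

Call:
servo_tool(jaw=[0.4, 0.4, 0.4, 0.4, 0.4, 0.4, 0.4], linear=[[-0.002, 0, 0.025], [-0.002, 0, 0.05], [-0.002, 0, 0.07], [-0.002, 0, 0.085], [-0.002, 0, 0.097], [-0.002, 0, 0.106], [-0.002, 0, 0.106]], rot=[[0, 0, 0], [0, 0, 0], [0, 0, 0], [0, 0, 0], [0, 0, 0], [0, 0, 0], [0, 0, 0]])

```text
clock: 4.8
ee_pos: [473.5, 138.1, 51.3]
orientation: [[0.943, -0.334, -0.003], [-0.334, -0.943, -0.0], [-0.003, 0.002, -1.0]]
ft_force: [0.2, 0.6, -0.1]
gripper_width: 0.602
grasp_force: 0.0
```

Run:
```python
from h import *
import cv2
s=sense();print(s["clock"],s["ee_pos"],s["ft_force"])
im=viewer.snapshot("side");cv2.imwrite("pics/p4.png",cv2.resize(im[130:230,200:330],None,fx=6,fy=6,interpolation=cv2.INTER_CUBIC)[:,:,::-1])
```

```text
4.8 [473.49798128 138.11165971  51.33594974] [ 0.16666183  0.62778962 -0.14730241]
```

View pics/p4.png

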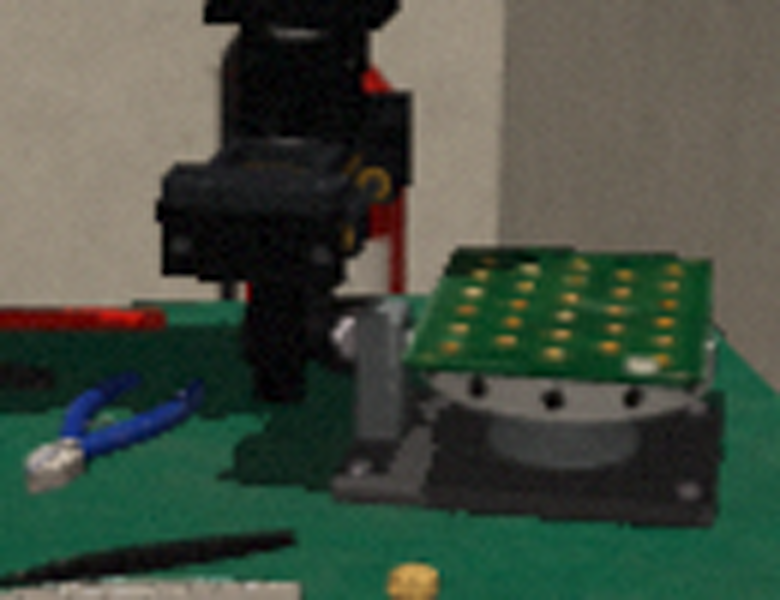

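The fingers straddle the knob (fingertip at about (275,395) in the crop), just short of the nose. Closing.

Call:
servo_tool(jaw=[0.7, 0.9, 1, 1, 1, 1, 1, 1], linear=[[0.001, 0, -0.001], [0.001, 0, -0.001], [0.001, 0, -0.001], [0.001, 0, -0.001], [0.001, 0, -0.001], [0.001, 0, -0.001], [0.001, 0, -0.001], [0.001, 0, -0.001]], rot=[[0, 0, 0], [0, 0, 0], [0, 0, 0], [0, 0, 0], [0, 0, 0], [0, 0, 0], [0, 0, 0], [0, 0, 0]], force=45)

```text
clock: 5.52
ee_pos: [475.5, 138.4, 54.7]
orientation: [[0.944, -0.331, -0.0], [-0.331, -0.944, -0.001], [0.0, 0.001, -1.0]]
ft_force: [-1.6, -4.4, 4.9]
gripper_width: 0.228
grasp_force: 45.0
```

Call:
servo_tool(jaw=[1, 1, 1, 1, 1, 1], linear=[[-0.002, 0, 0], [-0.004, 0, 0], [-0.006, 0, 0], [-0.008, 0, 0], [-0.01, 0, 0], [-0.01, 0, 0]], rot=[[0, 0, 0], [0, 0, 0], [0, 0, 0], [0, 0, 0], [0, 0, 0], [0, 0, 0]])

```text
clock: 6.02
ee_pos: [467.4, 141.2, 54.8]
orientation: [[0.944, -0.331, 0.003], [-0.331, -0.944, -0.002], [0.004, 0.001, -1.0]]
ft_force: [3.8, -7.8, -1.5]
gripper_width: 0.235
grasp_force: 45.0
```

Call:
servo_tool(jaw=[1, 1, 1, 1], linear=[[-0.002, 0, 0], [-0.004, 0, 0], [-0.005, 0, 0], [-0.005, 0, 0]], rot=[[0, 0, 0], [0, 0, 0], [0, 0, 0], [0, 0, 0]])

```text
clock: 6.35
ee_pos: [463.0, 142.6, 54.7]
orientation: [[0.944, -0.331, 0.004], [-0.331, -0.944, -0.002], [0.004, 0.001, -1.0]]
ft_force: [5.5, -9.6, -1.9]
gripper_width: 0.23
grasp_force: 45.0
```

Call:
servo_tool(jaw=[1, 1, 1], linear=[[-0.0015, 0, 0], [-0.003, 0, 0], [-0.003, 0, 0]], rot=[[0, 0, 0], [0, 0, 0], [0, 0, 0]])

```text
clock: 6.6
ee_pos: [462.1, 143.0, 54.8]
orientation: [[0.944, -0.331, 0.008], [-0.331, -0.944, -0.003], [0.009, 0.001, -1.0]]
ft_force: [12.3, -11.4, -9.2]
gripper_width: 0.233
grasp_force: 45.0
```

Run:
```python
from h import *
import cv2
s=sense();print(s["clock"],s["ee_pos"],s["ft_force"])
e=np.array([.944,-.331,0]);print("travel",(s["ee_pos"]-[475.5,138.4,54.7])@e,"axial",s["ft_force"]@e)
im=viewer.snapshot("side");cv2.imwrite("pics/p5.png",cv2.resize(im[130:230,200:330],None,fx=6,fy=6,interpolation=cv2.INTER_CUBIC)[:,:,::-1])
```

```text
6.6 [462.05934439 142.98079462  54.84559374] [ 12.30561573 -11.36166133  -9.21746102]
travel -14.204221919020586 axial 15.377211151665616
```

View pics/p5.png

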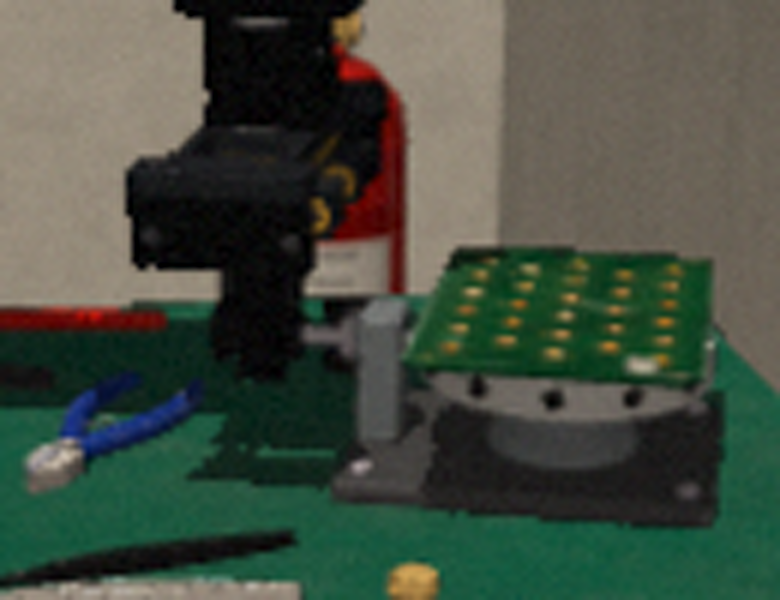

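The plunger rod is drawn out, visible at (325,333) in the crop. Travel is 14.2 mm and the force has jumped to 15 N, so it's on its stop. I'll check that it holds still, then hand in.

Call:
servo_tool(jaw=[1, 1, 1, 1, 1, 1], linear=[[0, 0, 0], [0, 0, 0], [0, 0, 0], [0, 0, 0], [0, 0, 0], [0, 0, 0]], rot=[[0, 0, 0], [0, 0, 0], [0, 0, 0], [0, 0, 0], [0, 0, 0], [0, 0, 0]])

```text
clock: 7.15
ee_pos: [462.1, 143.0, 54.8]
orientation: [[0.943, -0.331, 0.008], [-0.331, -0.944, -0.003], [0.008, 0.0, -1.0]]
ft_force: [11.9, -11.9, -9.0]
gripper_width: 0.232
grasp_force: 45.0
```

```bash
python3 -c "
from rig import robot
print(robot.sign_off())"
```

```text
the job is handed in; nothing more can be done
None
```

I pressed the wide button to its stop and it sprang back up; the plunger is on its stop, about 14 mm back, still held in the gripper, and the job is handed in at about 7 s without my touching the narrow button or the bystanders.

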